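Level the crystal display slab with a wedge shim

ROBOT

A 6-joint arm with a two-finger parallel gripper is mounted at the origin on the work surface. World frame = base frame: x ahead of the robot, y to its left, z up, the work surface at z = 0. Lengths are in mm, angles in rad, forces in N, time in s.
With the tool pointing down it reaches from about 275 to 825 mm from the base axis. Payload 4.9 kg.
Tool frame: the origin (TCP) lies on the centre line of the jaws, within the pads' length; the fingertips stand robot.finger_overhang ahead of it and the grasp point (between the pads) is the TCP (robot.finger_overhang is the distance from the TCP to the fingertips, in mm); z points along the fingers, x is the direction in which the jaws open and shut, and the axes are right-handed (so a half turn about z gives the same grasp; the last joint's range is limited). The gripper opens to 85 mm and grips with 20 to 120 N. Pads are 22 mm wide; open, the fingers measure 114 mm over their backs; the gripper's body (76 mm by 85 mm) begins 54 mm behind the grasp point. The pads swing forward as they close: fully open they stand 13 mm farther back than shut.
Start: joints at [1.019, 0.326, -0.193, 1.052, 0, 1.437], TCP at [223.16, 502.711, 250.281] pointing down, gripper open.
Joint ranges: [-2.65, 2.65], [-0.97, 1.79], [-1.3, 1.35], [-1.93, 2.1], [-1.47, 1.37], [-3.14, 3.14]. Speed limits (rad/s): [2.57, 2.57, 3.14, 3.14, 3.14, 3.14].

INTERFACE

Orientations are given as a unit quaternion [w, x, y, z].
In Python, from rig import robot gives the robot as it stands.
- The arm moves only by the shell command python3 -m pendant 'ROWS' [FORCE]. ROWS is JSON, a list of rows, each a list of 3 entries, a list of its own where there are three numbers: the turn, a rotation vector about the tool's x, y, z in degrees, then the shift along the tool's x, y, z in m, then the opening, from -1 (shut) to 1 (fully open). A call has 1 to 20 rows; each row is the pose to reach, as a shift and turn from the pose measured when the call began, along the tool's axes at that moment; what a row does not reach only later rows make up. A row lasts 1/8 s, in which the tool goes at most 62.5 mm and 10.7 degrees, less where a joint would pass 70% of its speed; a pose out of reach is approached as far as the arm can. A call with a gripper value outside its range is refused whole. The fingers move at their own pace and stop on an object; FORCE is the grip in N (left out, the last holds). Time passes only in rows, so rows that repeat a pose let the fingers close. It gives the time, the measured TCP pose, the force and the opening at its end, in the units of the state.
- robot.get_state(): the state, without advancing time (a new reading comes with each control period).
- robot.capture(name): name is "scene" or "top" or "wrist"; returns a dict with "img" (384x512x3 uint8, blue, green, red), "range_z" (384x512 float32, mm along the optical axis (not along the pixel's ray), 0 where there is no reading), "mtx" (3x3 intrinsics, pixels), "cam_to_world" (4x4, takes a point from camera to world coordinates). Camera axes: x right, y up, looking along -z (the intrinsics and any distortion apply to the point x, -y, -z); pixel columns grow to the right and rows downward; lengths in mm; the calibration is good to about 2 mm. A picture is of the moment at which its call begins.
- robot.sign_off(): hands the job in, once; it reports no verdict.
The state is a dict: "time_s": time; "qpos": joint angles; "qvel": joint speeds; "effort": joint torques, N m; "ee_pos": TCP position; "tool_rot": TCP orientation; "ft_force": force on the tool from outside, world axes, zero at the start; "wrist_torque": the same for the moment, N m; "opening": finger opening in mm.
Only numpy, scipy, OpenCV 4.12 (cv2) and the standard library are available. Lean on these libraries where they do the work, as an engineer would, in place of code of your own. Each camera call takes 0.05 s, during which the arm holds its last target. There are 200 camera calls.

TASK

The corner of the marble display slab nearest you sits low. Take the wooden wedge shim by its grip block, lay it flat on the table with its thin end under the foot of the low corner, and push it in slowly and gently, straight towards the slab's middle, until the ball of the level on the slab rests between its two centre marks; then let go and leave it all at rest on the shim. Do not lift or press the slab with the hand, keep the quartz ball in its seat, and leave everything else where it is.

Things in the scene. Friction and masses are not known exactly. Their poses are not given: they have to be found in the camera images.
- shim_grip (a point): Centre of the wedge shim's grip block, 17 mm above the shim's underside. The block, at the shim's thick end, is 26 mm long, 32 mm wide (the shim's full width) and 34 mm tall. +x points along the shim to its nose, y across, z up. The ramp's thick end is 13 mm ahead of this point, the nose 133 mm ahead.
- shim: The wedge shim, plain wood, loose, lying flat, 146 x 32 mm, about 75 g: the only tapered one of the wooden pieces. A 120 mm ramp rises evenly from 2 mm thick at the nose to 19 mm; behind it stands the grip block. Origin on the underside at half length, 73 mm behind the nose; +x to the nose, z up. Its slope is slight: friction keeps it in place under load when let go.
- shim_nose (a point): Middle of the shim's thin front edge, on its underside. Axes as shim_grip.
- slab: The display slab: white marble, 180 mm square, 14 mm thick, about 1.2 kg, with level and ring seat on it. It rocks on two rear feet fixed to the table and cannot slide or turn. Its low corner points roughly at the robot; at the start it lies on a stop, tipped 0.04 rad. Origin on the rocking axis, at the underside; +x from the low corner through the slab's middle, y along the rocking axis.
- low_corner (a point): Point on the slab's underside over the axis of the low corner's foot; axes as slab, +x is the way the shim goes in. The corner's tip is 15 mm outward, the rocking axis 157 mm beyond. The steel screw foot (16 mm wide, ball-ended) hangs 12 to 17 mm below here, differing each time: 3 to 9 mm over the table at first. It bears with 3 to 6 N; pushing takes 6 to 20 N. 30 mm either side is clear.
- level_mid (a point): Centre of the level: an aluminium channel 130 x 30 mm, 14 mm tall, open on top, white inside, fixed along the slab's x axis on its +y half; axes as slab. A 12 mm dark steel ball rolls in it; two thin black lines across it, 20 mm apart, mark the centre.
- ball (a point): Centre of the level's steel ball; it should rest halfway between the marks.
- level_ball (a joint): Reading of the level: how far (m) the ball lies from midway between the marks, positive towards the low corner (0.032 at the start), negative when the corner is raised too far. The ball moves 0.8 mm per 0.001 rad of slab tilt and takes about 1.5 s to settle. Within 0.004 of 0 it is wholly between the marks.
- quartz_ball_center (a point): Centre of a loose rose quartz ball, 56 mm across, resting in a wooden ring seat on the slab; it stays there.
- slab_seat (a point): Centre of the upper rim of that ring seat (46 mm outside, 34 mm inside, 8 mm tall), on the slab's -y half; the ball's centre rests 22 mm above it.
- packer_flat: Bystander: flat wooden packer, 100 x 32 x 9 mm; origin at the centre of its underside. To be left where it is.
- packer_block: Bystander: short square-cut wooden packer, 60 x 32 x 22 mm; origin at the centre of its underside. To be left where it is.
- tower_smoky: Bystander: dark six-sided crystal point, 110 mm tall, 48 mm across; origin at the centre of its underside. To be left where it is.
- tower_citrine: Bystander: yellowish six-sided crystal point, 85 mm tall, 40 mm across; origin at the centre of its underside. To be left where it is.
- tower_clear: Bystander: clear six-sided crystal point, 100 mm tall, 44 mm across; origin at the centre of its underside. To be left where it is.
- ball_tray: Bystander: white tray of polished balls, 160 x 130 mm, 55 mm tall; origin at the centre of its underside. To be left where it is.
- agate_slice: Bystander: flat round agate slice, 90 mm across, 13 mm thick; origin at the centre of its underside. To be left where it is.
There are look-alikes about, which are no part of the job. What is shaped like the shim but turquoise or yellow is not meant.

How it is judged (in metres and radians):
On the way:
1. the shim takes the weight of the low corner while the level's ball is still well on the low side (contact force between shim and slab above 1.5 N and value of joint level_ball above 0.008 m), for 0.2 s.
At the end, for the whole second after the job is handed in: Level's ball at rest between its marks (within 4 mm of midway); the low foot bears on the shim's ramp (over 1.5 N); shim flat (0.035 rad), pointing to the slab's middle (0.2 rad), at rest; quartz ball in its seat (centre within 27 mm of the rim's centre) (value of joint level_ball between -0.004 and 0.004 m and contact force between shim and slab above 1.5 N and angle between shim's own z axis and vertical below 0.035 rad and y of low_corner in the frame of shim between -0.016 and 0.016 m and angle between the x axis of shim and the x axis of slab, either way round below 0.2 rad and linear speed of shim below 0.005 m/s and angular speed of slab below 0.02 rad/s and distance between quartz_ball_center and slab_seat below 0.027 m); the robot touches nothing.
It fails at once if the hand or arm presses, lifts or strikes the slab (over 4 N) (contact force between any of the fingers, the arm and slab above 4 N).
It fails at once if the shim is rammed against the slab or its foot (over 20 N) (contact force between shim and slab above 20 N).
It fails at once if the quartz ball leaves its seat (distance between quartz_ball_center and slab_seat above 0.035 m).
It fails at once if a bystander is shifted by more than 15 mm (distance of any of packer_flat, packer_block, tower_smoky, tower_citrine, tower_clear, ball_tray, agate_slice from where it was at the start of the episode above 0.015 m).
It also fails if it takes over 72 s, if anything falls off the work surface, if the arm or the gripper's body presses on something with over 40 N, if the wrist force passes 120 N, or if a joint passes its speed limit or range.

## Working session

There is one attempt and no reset: what is moved stays moved. The work goes in short steps, Python scripts to look and compute and a shell command to move; the robot and the scene stay as the last step left them, time stands still between calls to the robot, and variables do not carry over. Pictures are saved under pics/ and viewed, about 8 in all and at most 12, crops included, and the job is handed in when it is done.

```bash
ls; mkdir -p pics; python3 - <<'E'
from rig import robot
import cv2,pickle
s=robot.get_state();print(s, robot.finger_overhang)
for n in("scene","top"):
    c=robot.capture(n);pickle.dump(c,open(n+'.pkl','wb'));cv2.imwrite(f'pics/{n}1.png',c['img']);print(n,c['mtx'].tolist(),c['cam_to_world'].round(3).tolist(),[k for k in c])
E
```

```text
pics
{'time_s': 0.0, 'qpos': array([ 1.01876788e+00,  3.26952068e-01, -1.93606292e-01,  1.05199798e+00,
        2.04870713e-05,  1.43658610e+00]), 'qvel': array([-0.00056368, -0.00088796,  0.00014085, -0.00046454,  0.00052552,
        0.00021444]), 'effort': array([ 2.94731835e-04, -4.43403625e+01,  2.62438256e+01,  1.54836732e-02,
       -2.08865799e-04,  8.50860395e-07]), 'ee_pos': array([222.86505985, 502.2107485 , 249.48884695]), 'tool_rot': array([ 3.67384579e-04,  8.38381254e-01,  5.45083570e-01, -7.99714425e-04]), 'ft_force': array([0.08836331, 0.75483737, 0.20275874]), 'wrist_torque': array([-0.01006552,  0.00913788, -0.03484151]), 'opening': 85.70545686047262} 19.0
scene [[489.5011137550326, 0.0, 263.1650663699461], [0.0, 489.5011137550326, 188.07885748009267], [0.0, 0.0, 1.0]] [[-0.275, -0.694, 0.665, 1494.843], [0.961, -0.209, 0.179, 208.559], [0.015, 0.689, 0.725, 1107.157], [0.0, 0.0, 0.0, 1.0]] ['img', 'range_z', 'mtx', 'cam_to_world']
top [[433.69810736210553, 0.0, 254.00160541451714], [0.0, 433.69810736210553, 191.54058728779353], [0.0, 0.0, 1.0]] [[-0.007, 0.986, -0.165, 314.821], [-1.0, -0.005, 0.013, -29.305], [0.012, 0.165, 0.986, 1493.154], [0.0, 0.0, 0.0, 1.0]] ['img', 'range_z', 'mtx', 'cam_to_world']
```

View pics/top1.png

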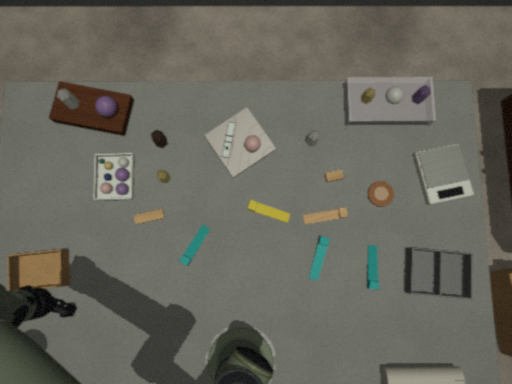

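View pics/scene1.png

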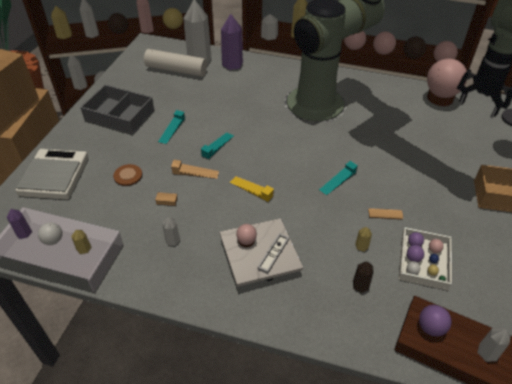

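The top view shows the natural-wood shim at (304–347, 213–218) with its grip block at about (343,213). The slab is at (240,142), its low corner at about (235,175), and the level at (229,140). A yellow decoy at (270,211) lies between the shim and the line it has to follow in.

```bash
cat > h.py <<'E'
import numpy as np,cv2,pickle
from scipy.spatial.transform import Rotation as R
def ray(c,uv):
    uv=np.atleast_2d(np.asarray(uv,float)); K=c['mtx'];M=c['cam_to_world']
    d=np.c_[(uv[:,0]-K[0,2])/K[0,0],-(uv[:,1]-K[1,2])/K[1,1],-np.ones(len(uv))]
    return M[:3,3],d@M[:3,:3].T
def plane(c,uv,z):
    o,d=ray(c,uv);return o+d*((z-o[2])/d[:,2])[:,None]
def cloud(c):
    h,w=c['range_z'].shape;u,v=np.meshgrid(np.arange(w),np.arange(h))
    o,d=ray(c,np.c_[u.ravel(),v.ravel()]);return (o+d*c['range_z'].reshape(-1,1)).reshape(h,w,3)
def tool(s):
    w,x,y,z=s['tool_rot'];return R.from_quat([x,y,z,w])
E
python3 - <<'E'
from h import *
c=pickle.load(open('top.pkl','rb'));im=c['img'];P=cloud(c)
hsv=cv2.cvtColor(im,cv2.COLOR_BGR2HSV)
for name,m,z in(('wood',(hsv[...,0]>8)&(hsv[...,0]<20)&(hsv[...,1]>100)&(hsv[...,2]>90),8),('yellow',(hsv[...,0]>22)&(hsv[...,0]<32)&(hsv[...,1]>160)&(hsv[...,2]>90),8),('white',(hsv[...,1]<50)&(hsv[...,2]>125),25)):
    n,l,st,ce=cv2.connectedComponentsWithStats(m.astype(np.uint8))
    for i in range(1,n):
        if st[i,4]>60:
            v,u=np.nonzero(l==i);r=cv2.minAreaRect(np.c_[u,v].astype(np.float32))
            b=cv2.boxPoints(r);print(name,st[i],ce[i].round(1),plane(c,[ce[i]],z)[0,:2].round(0),'box',plane(c,b,z)[:,:2].round(0).tolist(),'z',np.percentile(P[l==i][:,2],[10,50,90]).round(0))
K=lambda p:plane(c,p,30)[:,:2].round(0).tolist()
print(K([[206,137],[247,109],[275,147],[235,175]]))
E
```

```text
wood [326 171  17  10 135] [333.7 175.4] [ 620. -328.] box [[630.0, -298.0], [640.0, -355.0], [610.0, -358.0], [601.0, -302.0]] z [18. 22. 27.]
wood [368 181  25  25 330] [379.9 193.4] [ 555. -487.] box [[599.0, -447.0], [599.0, -532.0], [514.0, -527.0], [514.0, -443.0]] z [ 7. 12. 16.]
wood [304 208  43  15 347] [325.1 215.4] [ 479. -293.] box [[482.0, -218.0], [505.0, -363.0], [477.0, -367.0], [454.0, -222.0]] z [ 4. 11. 32.]
wood [135 210  28  14 228] [148.5 216. ] [480. 314.] box [[484.0, 364.0], [506.0, 271.0], [478.0, 263.0], [456.0, 356.0]] z [ 5. 10. 14.]
wood [   8  250   54   38 1491] [ 39.4 268.4] [306. 673.] box [[359.0, 785.0], [368.0, 609.0], [247.0, 593.0], [237.0, 767.0]] z [ 2.  7. 47.]
yellow [249 201  40  20 318] [268.2 210.9] [496. -97.] box [[506.0, -27.0], [533.0, -36.0], [485.0, -168.0], [459.0, -158.0]] z [ 4. 13. 34.]
white [ 347   76   89   45 2985] [388.1  98.4] [ 896. -530.] box [[981.0, -386.0], [981.0, -705.0], [815.0, -692.0], [816.0, -379.0]] z [56. 61. 66.]
white [ 204  107   72   70 2462] [238.8 141.2] [740.   4.] box [[764.0, 127.0], [871.0, -27.0], [715.0, -126.0], [611.0, 27.0]] z [35. 41. 48.]
white [ 416  146   59   58 1258] [440.9 178.4] [ 604. -697.] box [[698.0, -613.0], [742.0, -772.0], [547.0, -808.0], [505.0, -652.0]] z [27. 33. 40.]
white [  93  152   40   48 1174] [111.8 175. ] [621. 441.] box [[703.0, 510.0], [702.0, 375.0], [537.0, 368.0], [538.0, 501.0]] z [ 2.  8. 35.]
white [259 331  16  25  81] [268.5 342.5] [ 64. -92.] box [[100.0, -61.0], [108.0, -75.0], [31.0, -120.0], [24.0, -107.0]] z [-4. -1.  5.]
white [388 371  77  13 918] [425.8 377.5] [ -48. -596.] box [[-27.0, -476.0], [-30.0, -722.0], [-66.0, -719.0], [-64.0, -474.0]] z [60. 67. 72.]
[[754.0, 118.0], [856.0, -25.0], [717.0, -122.0], [618.0, 17.0]]
```

```bash
python3 -m pendant '[[[0,0,-123],[-0.673,0.590,0.03],0.3],[[0,0,-123],[-0.673,0.590,0.03],0.3],[[0,0,-123],[-0.673,0.590,0.03],0.3],[[0,0,-123],[-0.673,0.590,0.03],0.3],[[0,0,-123],[-0.673,0.590,0.03],0.3],[[0,0,-123],[-0.673,0.590,0.03],0.3],[[0,0,-123],[-0.673,0.590,0.03],0.3],[[0,0,-123],[-0.673,0.590,0.03],0.3],[[0,0,-123],[-0.673,0.590,0.03],0.3],[[0,0,-123],[-0.673,0.590,0.03],0.3],[[0,0,-123],[-0.673,0.590,0.03],0.3],[[0,0,-123],[-0.673,0.590,0.03],0.3],[[0,0,-123],[-0.673,0.590,0.03],0.3],[[0,0,-123],[-0.673,0.590,0.03],0.3],[[0,0,-123],[-0.673,0.590,0.03],0.3],[[0,0,-123],[-0.673,0.590,0.03],0.3],[[0,0,-123],[-0.673,0.590,0.03],0.3],[[0,0,-123],[-0.673,0.590,0.03],0.3]]'
python3 - <<'E'
from rig import robot
from h import *
c=robot.capture('wrist');s=robot.get_state();pickle.dump((c,s),open('w1.pkl','wb'));cv2.imwrite('pics/w1.png',c['img']);print(s['qpos'],s['opening'],tool(s).as_matrix().round(3).tolist(),c['cam_to_world'].round(3).tolist())
E
```

```text
time_s: 2.35
ee_pos: [488.8, -353.6, 219.3]
tool_rot: [-0.001, -0.078, 0.997, -0.0]
ft_force: [-0.1, 0.2, -0.3]
opening: 55.8
[-7.46545432e-01  4.44494710e-01 -9.51374392e-02  1.03288976e+00
 -1.27635012e-03 -2.47463602e+00] 55.751821635226015 [[-0.988, -0.157, -0.002], [-0.157, 0.988, 0.0], [0.002, 0.001, -1.0]] [[-0.988, 0.146, 0.051, 502.202], [-0.155, -0.936, -0.315, -433.042], [0.001, -0.319, 0.948, 341.825], [0.0, 0.0, 0.0, 1.0]]
```

View pics/w1.png

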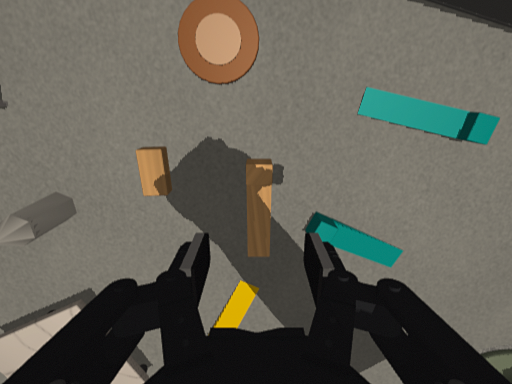

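The wrist view shows the shim upright in the picture, with its grip block top at about (259,170) and its nose edge at about (258,256). The jaws sit on its nose side of centre.

```bash
python3 - <<'E'
from h import *
c,s=pickle.load(open('w1.pkl','rb'));hsv=cv2.cvtColor(c['img'],cv2.COLOR_BGR2HSV);P=cloud(c)
m=((hsv[...,0]>6)&(hsv[...,0]<20)&(hsv[...,1]>90)&(hsv[...,2]>40)).astype(np.uint8)
n,l,st,ce=cv2.connectedComponentsWithStats(m)
i=l[200:240,262].max();print(st[i],ce[i])
v,u=np.nonzero(l==i);p=P[l==i]
T=tool(s);q=T.inv().apply(p-s['ee_pos'])
top=p[p[:,2]>28];print('block top',len(top),top.mean(0).round(1),top.min(0).round(1),top.max(0).round(1))
r=cv2.minAreaRect(top[:,:2].astype(np.float32));print(r)
ramp=p[(p[:,2]<22)];r2=cv2.minAreaRect(ramp[:,:2].astype(np.float32));print(r2,cv2.boxPoints(r2).round(1).tolist())
A=np.c_[ramp[:,:2],np.ones(len(ramp))];a=np.linalg.lstsq(A,ramp[:,2],rcond=None)[0];print('grad',a,np.degrees(np.arctan2(-a[1],-a[0])))
cen=np.array(r[0]+(22,));print('tool shift to block centre',T.inv().apply(cen-s['ee_pos']).round(1))
g=P[300:305,380:390].reshape(-1,3);print('table z',np.median(P[80:120,60:100,2]))
E
```

```text
[ 246  159   27   98 2386] [258.45305951 205.87636211]
block top 565 [ 486.4 -352.1   38.7] [ 469.4 -433.    30.2] [ 502.9 -335.8  341.8]
((490.875732421875, -385.70452880859375), (31.244075775146484, 96.94754791259766), 8.264894485473633)
((476.696533203125, -289.0743103027344), (34.40875244140625, 149.1158905029297), 7.837891578674316) [[449.5, -217.60000610351562], [469.79998779296875, -365.29998779296875], [503.8999938964844, -360.6000061035156], [483.6000061035156, -212.89999389648438]]
grad [ 2.09263707e-02 -1.24043614e-01 -3.54160844e+01] 99.57573311896687
tool shift to block centre [  2.5 -33.6 197.5]
table z -1.1457734027672188
```

```bash
python3 -m pendant '[[[0,0,0],[0.0024,0.0038,0.06],0.3],[[0,0,0],[0.0024,0.0038,0.12],0.3],[[0,0,0],[0.0024,0.0038,0.165],0.3],[[0,0,0],[0.0024,0.0038,0.185],0.3],[[0,0,0],[0.0024,0.0038,0.197],0.3],[[0,0,0],[0.0024,0.0038,0.197],0.3],[[0,0,0],[0.0024,0.0038,0.197],-0.5],[[0,0,0],[0.0024,0.0038,0.197],-0.5],[[0,0,0],[0.0024,0.0038,0.197],-0.5],[[0,0,0],[0.0024,0.0038,0.197],-0.5],[[0,0,0],[0.0024,0.0038,0.197],-0.5],[[0,0,0],[0.0024,0.0038,0.197],-0.5]]' 50
```

```text
time_s: 3.9
ee_pos: [486.1, -349.5, 24.1]
tool_rot: [-0.0, -0.079, 0.997, -0.001]
ft_force: [-0.4, 0.4, 6.9]
opening: 31.4
```

```bash
python3 - <<'E'
from h import *
for n in('top','scene'):
    c=pickle.load(open(n+'.pkl','rb'));P=cloud(c);hsv=cv2.cvtColor(c['img'],cv2.COLOR_BGR2HSV)
    near=(abs(P[...,0]-738)<140)&(abs(P[...,1]-0)<140)
    m=(near&(hsv[...,2]>120)&(P[...,2]>18)&(P[...,2]<46)).astype(np.uint8)
    m=cv2.morphologyEx(m,cv2.MORPH_CLOSE,np.ones((9,9)));k,l,st,ce=cv2.connectedComponentsWithStats(m);i=1+st[1:,4].argmax()
    m=(l==i).astype(np.uint8)
    ct=max(cv2.findContours(m,0,1)[0],key=len)[:,0]
    ar,tr=cv2.minEnclosingTriangle(ct[:,None]) if 0 else (0,0)
    q=plane(c,ct,33)[:,:2].astype(np.float32);r=cv2.minAreaRect(q);print(n,st[i],r,cv2.boxPoints(r).round(0).tolist())
    pz=P[m>0];A=np.c_[pz[:,:2]-[738,0],np.ones(len(pz))]
    w=np.ones(len(pz),bool)
    for _ in range(8):
        a=np.linalg.lstsq(A[w],pz[w,2],rcond=None)[0];w=abs(A@a-pz[:,2])<5
    print('plane',a.round(3),np.degrees(np.arctan2(a[1],a[0])))
    # pictures
    x,y,W,H=st[i][:4];cr=c['img'][y-15:y+H+15,x-15:x+W+15];cv2.imwrite(f'pics/{n}_slab.png',cv2.resize(cr,None,fx=5,fy=5,interpolation=cv2.INTER_CUBIC))
E
```

```text
top [ 205  108   72   69 2428] ((737.3236694335938, -0.7154693603515625), (181.86497497558594, 181.72830200195312), 33.735416412353516) [[611.0, 24.0], [712.0, -127.0], [863.0, -26.0], [762.0, 125.0]]
plane [-3.500e-02 -8.000e-03  4.136e+01] -166.72294189201983
scene [ 220  219   83   65 3117] ((730.3109741210938, -2.38671875), (175.82464599609375, 183.86734008789062), 32.86506652832031) [[607.0, 27.0], [706.0, -127.0], [854.0, -32.0], [754.0, 123.0]]
plane [5.8000e-02 1.3000e-02 3.9754e+01] 12.4575724327879
```

```bash
python3 -m pendant '[[[0,0,0],[0,0,-0.05],-0.5],[[0,0,0],[0,0,-0.09],-0.5],[[0,0,10],[-0.003,0.035,-0.09],-0.5],[[0,0,20],[-0.006,0.07,-0.09],-0.5],[[0,0,30],[-0.009,0.11,-0.09],-0.5],[[0,0,40],[-0.012,0.15,-0.09],-0.5],[[0,0,50],[-0.015,0.19,-0.09],-0.5],[[0,0,60],[-0.018,0.23,-0.09],-0.5],[[0,0,70],[-0.021,0.27,-0.09],-0.5],[[0,0,80],[-0.024,0.31,-0.09],-0.5],[[0,0,90],[-0.027,0.345,-0.09],-0.5],[[0,0,100],[-0.03,0.38,-0.09],-0.5],[[0,0,110.5],[-0.0325,0.406,-0.09],-0.5],[[0,0,110.5],[-0.0325,0.406,-0.09],-0.5],[[0,0,110.5],[-0.0325,0.406,-0.09],-0.5]]'
python3 - <<'E'
from rig import robot
from h import *
s=robot.get_state();print(s['qpos'].round(3),tool(s).as_matrix().round(4).tolist())
o=[]
for n in('top','scene'):
    c=robot.capture(n);pickle.dump(c,open(n+'2.pkl','wb'))
    y,x=(85,165) if n=='top' else (140,190)
    o.append(cv2.resize(c['img'][y:y+150,x:x+100],None,fx=4,fy=4,interpolation=cv2.INTER_CUBIC) if n=='top' else cv2.resize(c['img'][y:y+150,x:x+100],None,fx=4,fy=4,interpolation=cv2.INTER_CUBIC))
cv2.imwrite('pics/c2.png',np.hstack(o))
E
```

```text
time_s: 5.78
ee_pos: [454.7, 56.3, 113.7]
tool_rot: [0.001, 0.774, 0.633, -0.0]
ft_force: [0.3, -0.6, -0.9]
opening: 31.2
[-0.037  0.31  -0.615  0.645 -0.002  0.162] [[0.1975, 0.9803, 0.0005], [0.9803, -0.1975, -0.0019], [-0.0017, 0.0008, -1.0]]
```

View pics/c2.png

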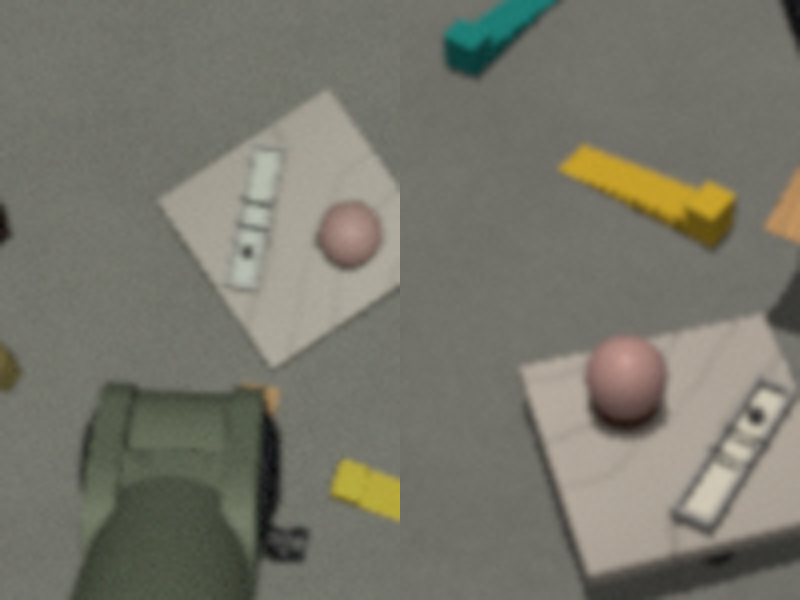

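```bash
python3 -m pendant '[[[0,0,0],[0,0,0.04],-0.5],[[0,0,0],[0,0,0.07],-0.5],[[0,0,0],[0,0,0.08],-0.5],[[0,0,0],[0,0,0.084],-0.5],[[0,0,0],[0,0,0.087],-0.5],[[0,0,0],[0,0,0.089],-0.5],[[0,0,0],[0,0,0.089],-0.5]]'
python3 - <<'E'
from rig import robot
from h import *
s=robot.get_state();print(s['ft_force'],s['wrist_torque'])
c=robot.capture('scene');pickle.dump(c,open('scene3.pkl','wb'))
cv2.imwrite('pics/c3.png',cv2.resize(c['img'][150:290,180:340],None,fx=5,fy=4.28,interpolation=cv2.INTER_CUBIC))
E
```

```text
time_s: 6.75
ee_pos: [455.2, 55.8, 25.0]
tool_rot: [0.001, 0.774, 0.633, -0.0]
ft_force: [0.2, 0.5, -1.8]
opening: 31.2
[ 0.17453608  0.54004    -1.7530513 ] [-0.05634732  0.01270698 -0.04894849]
```

View pics/c3.png

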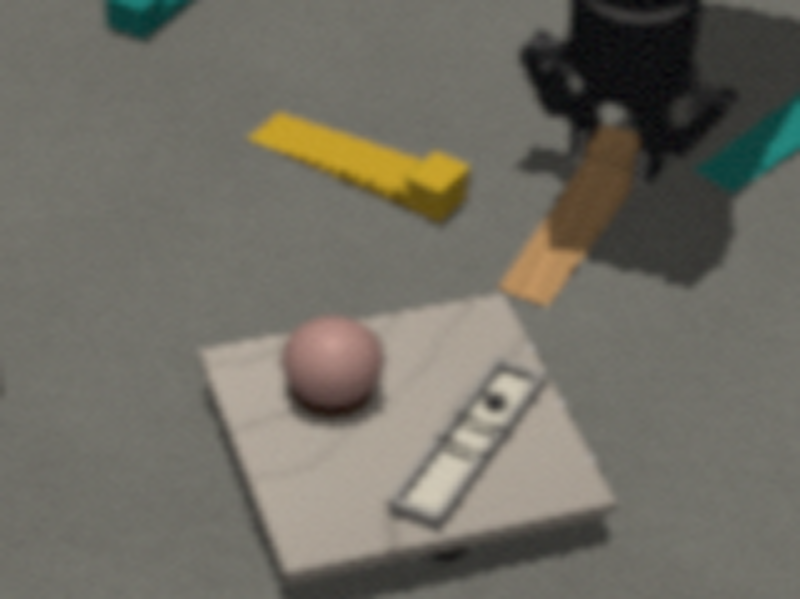

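```bash
python3 - <<'E'
from h import *
c=pickle.load(open('scene3.pkl','rb'))
f=lambda p:np.array(p)/[5,4.2857]+[180,150]
print('nose',plane(c,f([[500,287],[548,304]]),2).round(1).tolist(),'tip',plane(c,f([[506,292],[612,508],[290,572],[203,352]]),30).round(1).tolist())
print('level',plane(c,f([[515,372],[415,508]]),42).round(1).tolist())
c=pickle.load(open('top2.pkl','rb'));f=lambda p:np.array(p)/4+[165,85]
print('top tip',plane(c,f([[273,366],[160,202],[328,90]]),30).round(1).tolist())
E
```

```text
nose [[579.4, 16.2, 2.0], [586.1, 47.0, 2.0]] tip [[605.9, 25.4, 30.0], [757.2, 122.2, 30.0], [848.7, -26.0, 30.0], [703.8, -124.0, 30.0]]
level [[679.0, 48.9, 42.0], [794.6, 24.9, 42.0]]
top tip [[612.8, 23.0, 30.0], [759.3, 121.7, 30.0], [861.4, -25.4, 30.0]]
```

```bash
python3 -m pendant '[[[0,0,0],[0,0.004,0.001],-0.5],[[0,0,0],[0,0.008,0.001],-0.5],[[0,0,0],[0,0.012,0.001],-0.5],[[0,0,0],[0,0.016,0.001],-0.5],[[0,0,0],[0,0.02,0.001],-0.5],[[0,0,0],[0,0.024,0.001],-0.5],[[0,0,0],[0,0.028,0.001],-0.5],[[0,0,0],[0,0.032,0.001],-0.5],[[0,0,0],[0,0.036,0.001],-0.5],[[0,0,0],[0,0.039,0.001],-0.5],[[0,0,0],[0,0.042,0.001],-0.5],[[0,0,0],[0,0.044,0.001],-0.5],[[0,0,0],[0,0.046,0.001],-0.5],[[0,0,0],[0,0.048,0.001],-0.5],[[0,0,0],[0,0.05,0.001],-0.5]]'
python3 -m pendant '[[[0,0,0],[0,0.002,0],-0.5],[[0,0,0],[0,0.004,0],-0.5],[[0,0,0],[0,0.006,0],-0.5],[[0,0,0],[0,0.008,0],-0.5],[[0,0,0],[0,0.01,0],-0.5]]'
```

```text
time_s: 8.68
ee_pos: [503.7, 45.9, 24.1]
tool_rot: [0.001, 0.774, 0.633, -0.0]
ft_force: [-3.4, 0.8, 6.6]
opening: 31.2
time_s: 9.3
ee_pos: [511.6, 44.4, 24.1]
tool_rot: [-0.001, 0.774, 0.633, -0.002]
ft_force: [-11.7, 2.1, 14.8]
opening: 31.0
```

```bash
cat > lev.py <<'E'
from h import *
ax=np.array([.981,-.196,0]);ay=np.array([.196,.981,0]);M0={'scene':np.array([736.8,36.9]),'top':np.array([742,34.])}
def strip(c,n,z=42,S=4):
    m=np.r_[M0[n],z];C=[m+a*ax+b*ay for a,b in((-70,-20),(70,-20),(70,20),(-70,20))]
    K=c['mtx'];M=c['cam_to_world'];p=(np.array(C)-M[:3,3])@M[:3,:3];px=np.c_[K[0,2]-K[0,0]*p[:,0]/p[:,2],K[1,2]+K[1,1]*p[:,1]/p[:,2]]
    H=cv2.getPerspectiveTransform(px.astype(np.float32),np.float32([[0,0],[140*S,0],[140*S,40*S],[0,40*S]]))
    return cv2.warpPerspective(c['img'],H,(140*S,40*S),flags=cv2.INTER_CUBIC)
E
python3 - <<'E'
from lev import *
from rig import robot
o=[]
for n in('scene','top'):
    c=pickle.load(open(n+'.pkl','rb'));o.append(strip(c,n));c=robot.capture(n);pickle.dump(c,open(n+'4.pkl','wb'));o.append(strip(c,n))
cv2.imwrite('pics/strips.png',np.vstack([x[20:160] for x in o]))
E
```

```text
(no output)
```

View pics/strips.png

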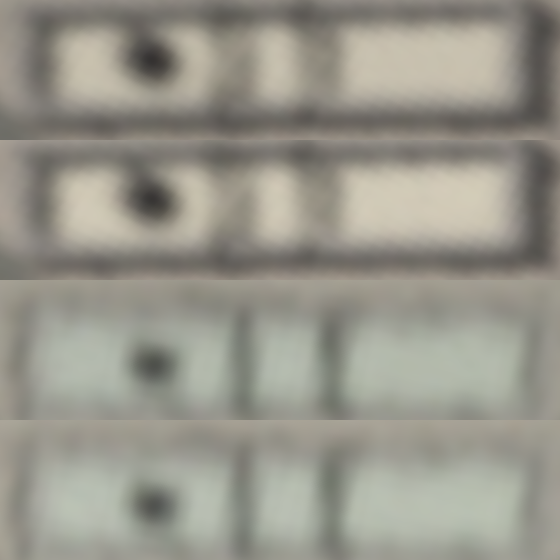

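The ball reads about +31–32 mm and has not moved. The tool is pressing the shim into the table, so I'll relieve the height a little.

```bash
python3 -m pendant '[[[0,0,0],[0,0,-0.0006],-0.5],[[0,0,0],[0,0,-0.0006],-0.5]]'; python3 -m pendant '[[[0,0,0],[0,0.0015,-0.0002],-0.5],[[0,0,0],[0,0.003,-0.0002],-0.5],[[0,0,0],[0,0.0045,-0.0002],-0.5]]'
```

```text
time_s: 9.65
ee_pos: [511.8, 44.3, 24.4]
tool_rot: [-0.001, 0.774, 0.633, -0.001]
ft_force: [-1.9, 1.4, -0.8]
opening: 31.4
time_s: 10.02
ee_pos: [512.8, 43.9, 24.1]
tool_rot: [-0.003, 0.774, 0.633, -0.004]
ft_force: [-11.9, 2.3, 10.1]
opening: 31.2
```

```bash
python3 -m pendant '[[[0,0,0],[0,0.0015,-0.0006],-0.5],[[0,0,0],[0,0.003,-0.0008],-0.5],[[0,0,0],[0,0.0045,-0.001],-0.5],[[0,0,0],[0,0.006,-0.001],-0.5],[[0,0,0],[0,0.0075,-0.001],-0.5]]'; python3 - <<'E'
from lev import *
from rig import robot
o=[]
for n in('scene','top'):
    c=robot.capture(n);pickle.dump(c,open(n+'5.pkl','wb'));o.append(strip(c,n))
    g=o[-1][45:125].astype(float).mean(2).min(0) if 0 else o[-1][60:105].mean((0,2))
    print(n,g[::8].round(0).astype(int).tolist())
E
```

```text
time_s: 10.65
ee_pos: [516.3, 43.1, 24.2]
tool_rot: [-0.006, 0.774, 0.633, -0.006]
ft_force: [-12.2, 3.4, 7.1]
opening: 31.3
scene [161, 158, 150, 135, 117, 108, 121, 147, 172, 189, 195, 196, 195, 191, 180, 160, 133, 106, 86, 78, 85, 109, 140, 168, 183, 183, 170, 156, 147, 144, 143, 147, 164, 184, 194, 194, 185, 169, 153, 144, 140, 140, 149, 170, 188, 196, 197, 197, 197, 197, 197, 197, 196, 197, 197, 197, 197, 197, 196, 197, 197, 194, 187, 173, 153, 129, 104, 88, 91, 111]
top [158, 149, 136, 134, 147, 163, 171, 175, 175, 177, 178, 179, 179, 180, 178, 174, 166, 155, 145, 138, 138, 143, 151, 161, 169, 173, 174, 173, 164, 141, 124, 131, 150, 167, 176, 176, 176, 176, 173, 162, 141, 124, 124, 140, 159, 171, 175, 177, 177, 176, 175, 174, 174, 174, 174, 175, 176, 177, 178, 178, 177, 175, 173, 170, 167, 157, 143, 139, 148, 153]
```

```bash
python3 -m pendant '[[[0,0,0],[0,0,0],-0.5],[[0,0,0],[0,0,0],-0.5],[[0,0,0],[0,0,0],-0.5],[[0,0,0],[0,0,0],-0.5],[[0,0,0],[0,0,0],-0.5],[[0,0,0],[0,0,0],-0.5]]';python3 - <<'E'
from lev import *
from rig import robot
c=robot.capture('scene');t=robot.capture('top')
a=cv2.resize(c['img'][160:250,235:325],(540,540),interpolation=cv2.INTER_CUBIC)
b=np.vstack([strip(c,'scene'),strip(t,'top')]);b=cv2.resize(b,(260,150))
im=np.zeros((540,800,3),np.uint8);im[:,:540]=a;im[:150,540:]=b;cv2.imwrite('pics/c6.png',im)
for n,q in(('scene',c),('top',t)):print(strip(q,n)[60:105].mean((0,2))[112:220:8].round(0).astype(int).tolist())
s=robot.get_state();print(tool(s).as_matrix().round(4).tolist(),s['wrist_torque'])
E
```

```text
time_s: 11.5
ee_pos: [516.7, 42.9, 24.4]
tool_rot: [-0.006, 0.774, 0.633, -0.006]
ft_force: [-5.4, 0.7, 4.7]
opening: 31.1
[192, 184, 167, 142, 116, 95, 84, 86, 100, 123, 146, 161, 160, 153]
[179, 178, 175, 167, 154, 139, 130, 127, 132, 144, 157, 168, 172, 171]
[[0.1982, 0.98, -0.0161], [0.9802, -0.1983, 0.0015], [-0.0018, -0.0161, -0.9999]] [ 0.20654453  0.37746835 -0.02195333]
```

View pics/c6.png

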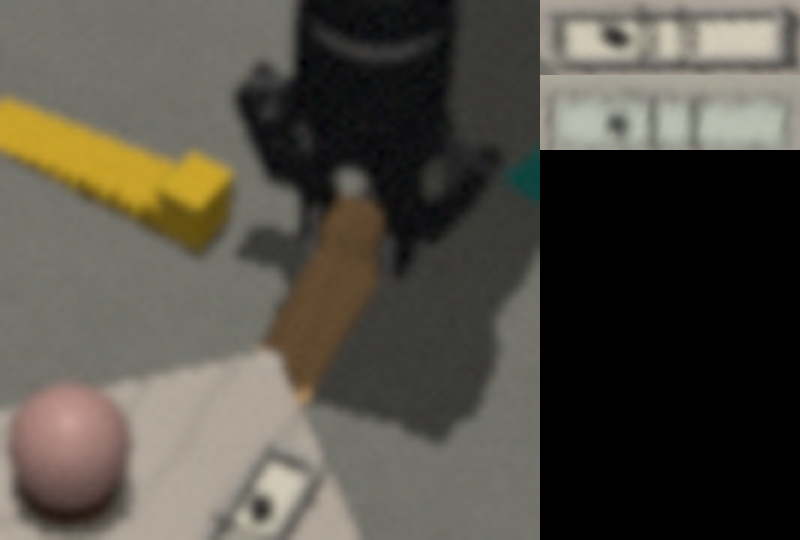

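The ball has started moving, so the shim is lifting the corner. Quartz ball and slab look fine. I'll keep pushing slowly and take out the 1° of tool tilt.

```bash
python3 -m pendant '[[[-0.3,0,0],[0,0.0015,-0.0003],-0.5],[[-0.6,0,0],[0,0.003,-0.0005],-0.5],[[-0.9,0,0],[0,0.0045,-0.0005],-0.5],[[-0.9,0,0],[0,0.006,-0.0005],-0.5],[[-0.9,0,0],[0,0.0075,-0.0005],-0.5],[[-0.9,0,0],[0,0.009,-0.0005],-0.5],[[-0.9,0,0],[0,0.0105,-0.0005],-0.5],[[-0.9,0,0],[0,0.012,-0.0005],-0.5],[[-0.9,0,0],[0,0.0135,-0.0005],-0.5],[[-0.9,0,0],[0,0.015,-0.0005],-0.5]]'; cat > rd.py <<'E'
from lev import *
from rig import robot
def mins(n,c):
    g=strip(c,n)[55:110].mean((0,2));g=cv2.GaussianBlur(g[None],(0,0),5)[0];x=np.arange(1,len(g)-1)
    k=x[(g[x]<g[x-1])&(g[x]<=g[x+1])&(g[x]<165)];return [(int(i),int(g[i])) for i in k]
if __name__=='__main__':
    for n in('scene','top'):print(n,mins(n,robot.capture(n)))
    s=robot.get_state();print(tool(s).as_matrix().round(4).tolist())
E
python3 rd.py
```

```text
time_s: 12.85
ee_pos: [524.9, 41.2, 24.1]
tool_rot: [-0.004, 0.774, 0.633, -0.005]
ft_force: [-19.9, 3.7, 17.7]
opening: 31.2
scene [(37, 118), (170, 99), (231, 140), (322, 134), (541, 90)]
top [(22, 136), (183, 132), (243, 128), (333, 124), (535, 139)]
[[0.1976, 0.9802, -0.0115], [0.9803, -0.1976, 0.0006], [-0.0017, -0.0114, -0.9999]]
```

```bash
python3 -m pendant '[[[0,0,0],[0,0,-0.0008],-0.5],[[0,0,0],[0,0.001,-0.0012],-0.5],[[0,0,0],[0,0.002,-0.0014],-0.5],[[0,0,0],[0,0.003,-0.0016],-0.5],[[0,0,0],[0,0.004,-0.0016],-0.5],[[0,0,0],[0,0.005,-0.0016],-0.5],[[0,0,0],[0,0.006,-0.0016],-0.5],[[0,0,0],[0,0.007,-0.0016],-0.5]]'; python3 rd.py
```

```text
time_s: 13.95
ee_pos: [529.6, 40.1, 24.7]
tool_rot: [-0.006, 0.774, 0.633, -0.006]
ft_force: [-9.1, 1.8, 3.1]
opening: 31.1
scene [(36, 116), (199, 79), (322, 134), (542, 90)]
top [(207, 120), (239, 112), (334, 126), (535, 139)]
[[0.1976, 0.9801, -0.0162], [0.9803, -0.1976, 0.0011], [-0.0021, -0.0161, -0.9999]]
```

```bash
python3 -m pendant '[[[0,0,0],[0,0.001,-0.0004],-0.5],[[0,0,0],[0,0.002,-0.0006],-0.5],[[0,0,0],[0,0.003,-0.0008],-0.5],[[0,0,0],[0,0.004,-0.0008],-0.5],[[0,0,0],[0,0.005,-0.0008],-0.5],[[0,0,0],[0,0.006,-0.0008],-0.5],[[0,0,0],[0,0.007,-0.0008],-0.5],[[0,0,0],[0,0.008,-0.0008],-0.5],[[0,0,0],[0,0.009,-0.0008],-0.5],[[0,0,0],[0,0.01,-0.0008],-0.5],[[0,0,0],[0,0.011,-0.0008],-0.5],[[0,0,0],[0,0.012,-0.0008],-0.5],[[0,0,0],[0,0.013,-0.0008],-0.5],[[0,0,0],[0,0.014,-0.0008],-0.5],[[0,0,0],[0,0.015,-0.0008],-0.5],[[0,0,0],[0,0.016,-0.0008],-0.5]]'; python3 rd.py
```

```text
time_s: 16.05
ee_pos: [543.0, 37.1, 24.5]
tool_rot: [-0.007, 0.774, 0.633, -0.008]
ft_force: [-10.0, 1.8, 3.7]
opening: 31.7
scene [(35, 114), (230, 76), (322, 136), (543, 92)]
top [(77, 79), (245, 104), (335, 127), (535, 140)]
[[0.1977, 0.98, -0.0209], [0.9803, -0.1977, 0.0015], [-0.0026, -0.0208, -0.9998]]
```

```bash
python3 -m pendant '[[[0,0,0],[0,0,0],-0.5],[[0,0,0],[0,0,0],-0.5],[[0,0,0],[0,0,0],-0.5],[[0,0,0],[0,0,0],-0.5],[[0,0,0],[0,0,0],-0.5],[[0,0,0],[0,0,0],-0.5],[[0,0,0],[0,0,0],-0.5],[[0,0,0],[0,0,0],-0.5],[[0,0,0],[0,0,0],-0.5],[[0,0,0],[0,0,0],-0.5],[[0,0,0],[0,0,0],-0.5],[[0,0,0],[0,0,0],-0.5]]'; python3 rd.py
```

```text
time_s: 17.65
ee_pos: [543.3, 37.0, 24.5]
tool_rot: [-0.007, 0.774, 0.633, -0.008]
ft_force: [-5.2, 0.4, 2.2]
opening: 31.0
scene [(34, 115), (240, 73), (322, 136), (544, 90)]
top [(77, 78), (249, 99), (336, 127), (535, 139)]
[[0.1977, 0.98, -0.0211], [0.9803, -0.1977, 0.0016], [-0.0026, -0.021, -0.9998]]
```

```bash
python3 -m pendant '[[[0,0,0],[0,0.001,-0.0004],-0.5],[[0,0,0],[0,0.002,-0.0006],-0.5],[[0,0,0],[0,0.003,-0.0008],-0.5],[[0,0,0],[0,0.004,-0.0008],-0.5],[[0,0,0],[0,0.005,-0.0008],-0.5],[[0,0,0],[0,0.006,-0.0008],-0.5],[[0,0,0],[0,0.007,-0.0008],-0.5],[[0,0,0],[0,0.008,-0.0008],-0.5],[[0,0,0],[0,0.009,-0.0008],-0.5],[[0,0,0],[0,0.01,-0.0008],-0.5],[[0,0,0],[0,0.011,-0.0008],-0.5],[[0,0,0],[0,0.012,-0.0008],-0.5],[[0,0,0],[0,0.0135,-0.0008],-0.5],[[0,0,0],[0,0.0135,-0.0008],-0.5]]';  python3 -m pendant '[[[0,0,0],[0,0,0],-0.5],[[0,0,0],[0,0,0],-0.5],[[0,0,0],[0,0,0],-0.5],[[0,0,0],[0,0,0],-0.5],[[0,0,0],[0,0,0],-0.5],[[0,0,0],[0,0,0],-0.5],[[0,0,0],[0,0,0],-0.5],[[0,0,0],[0,0,0],-0.5],[[0,0,0],[0,0,0],-0.5],[[0,0,0],[0,0,0],-0.5],[[0,0,0],[0,0,0],-0.5],[[0,0,0],[0,0,0],-0.5],[[0,0,0],[0,0,0],-0.5],[[0,0,0],[0,0,0],-0.5]]'; python3 rd.py; python3 - <<'E'
from lev import *
from rig import robot
o=[]
for n in('scene','top'):
    o.append(strip(robot.capture(n),n))
cv2.imwrite('pics/strips7.png',np.vstack(o))
E
```

```text
time_s: 19.5
ee_pos: [554.4, 34.5, 24.3]
tool_rot: [-0.009, 0.774, 0.633, -0.009]
ft_force: [-9.4, 1.7, 3.1]
opening: 31.2
time_s: 21.25
ee_pos: [554.3, 34.5, 24.3]
tool_rot: [-0.009, 0.774, 0.633, -0.009]
ft_force: [-5.2, 1.6, 2.2]
opening: 31.1
scene [(31, 118), (262, 98), (545, 92)]
top [(29, 88), (148, 79), (251, 119), (286, 128), (337, 132), (535, 139)]
[[0.1977, 0.9799, -0.0256], [0.9803, -0.1977, 0.0019], [-0.0032, -0.0255, -0.9997]]
```

View pics/strips7.png

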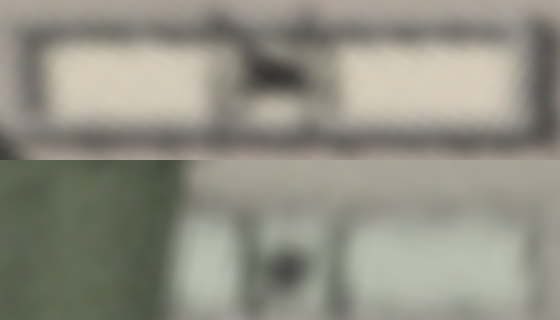

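```bash
python3 -m pendant '[[[0,0,0],[0,0.001,-0.0004],-0.5],[[0,0,0],[0,0.002,-0.0006],-0.5],[[0,0,0],[0,0.0035,-0.0008],-0.5],[[0,0,0],[0,0.0035,-0.0008],-0.5]]'; python3 -m pendant '[[[0,0,0],[0,0,0],-0.5],[[0,0,0],[0,0,0],-0.5],[[0,0,0],[0,0,0],-0.1],[[0,0,0],[0,0,0],0.1],[[0,0,0],[0,0,0],0.25],[[0,0,0],[0,0,0],0.25],[[0,0,0],[0,0,0],0.25],[[0,0,0],[0,0,0],0.25],[[0,0,0],[0,0,0],0.25],[[0,0,0],[0,0,0],0.25]]'; python3 rd.py
```

```text
time_s: 21.95
ee_pos: [555.9, 34.0, 24.4]
tool_rot: [-0.01, 0.774, 0.633, -0.011]
ft_force: [-7.6, 0.7, 2.9]
opening: 31.1
time_s: 23.2
ee_pos: [555.8, 34.0, 24.4]
tool_rot: [-0.01, 0.774, 0.633, -0.011]
ft_force: [-0.2, -0.7, -0.2]
opening: 53.2
scene [(31, 118), (285, 89), (545, 91)]
top [(41, 88), (168, 78), (249, 128), (290, 131), (336, 131), (535, 138)]
[[0.1976, 0.9798, -0.0297], [0.9803, -0.1976, 0.0024], [-0.0035, -0.0296, -0.9996]]
```

```bash
python3 -m pendant '[[[0,0,0],[0,-0.0005,-0.015],0.25],[[0,0,0],[0,-0.001,-0.035],0.25],[[0,0,0],[0,-0.003,-0.07],0.25],[[0,0,0],[0,-0.03,-0.11],0.25],[[0,0,0],[0,-0.08,-0.14],0.25],[[0,0,0],[0,-0.13,-0.16],0.25],[[0,0,0],[0,-0.18,-0.16],0.25],[[0,0,0],[0,-0.2,-0.16],0.25],[[0,0,0],[0,-0.2,-0.16],0.25],[[0,0,0],[0,-0.2,-0.16],0.25],[[0,0,0],[0,-0.2,-0.16],0.25],[[0,0,0],[0,-0.2,-0.16],0.25],[[0,0,0],[0,-0.2,-0.16],0.25],[[0,0,0],[0,-0.2,-0.16],0.25]]'; python3 rd.py; python3 - <<'E'
from lev import *
from rig import robot
c=robot.capture('scene');t=robot.capture('top');pickle.dump((c,t),open('fin.pkl','wb'))
a=cv2.resize(c['img'][160:290,210:310],(460,598),interpolation=cv2.INTER_CUBIC)
b=cv2.resize(t['img'][100:230,195:265],(322,598),interpolation=cv2.INTER_CUBIC)
cv2.imwrite('pics/fin.png',np.hstack([a,b]))
E
```

```text
time_s: 25.05
ee_pos: [364.7, 73.1, 190.1]
tool_rot: [-0.01, 0.774, 0.633, -0.011]
ft_force: [-0.3, 0.4, -0.3]
opening: 52.9
scene [(31, 114), (284, 87), (545, 89)]
top [(26, 122), (249, 123), (291, 126), (336, 126), (535, 134)]
[[0.1976, 0.9798, -0.0299], [0.9803, -0.1976, 0.0024], [-0.0036, -0.0297, -0.9996]]
```

View pics/fin.png

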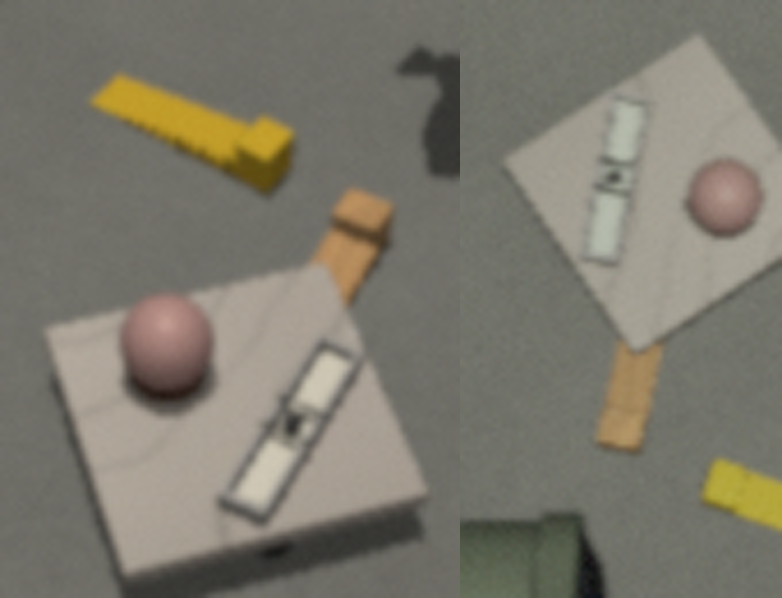

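The ball lies midway between the marks: about 291 against a mid of 292 in the top strip. The shim lies flat under the corner along the slab's axis, the quartz ball is in its seat, and the arm is clear. Handing in.

```bash
python3 -c "
from rig import robot
print(robot.sign_off())"
```

```text
the job is handed in; nothing more can be done
None
```

I took the wooden shim by its grip block and laid it flat with its nose under the low corner. I pushed it in slowly along the slab's axis until the level's ball came between its marks, then let go, backed the arm clear and handed in at about 25 s.

**Last checks:**
- **Level:** the top view puts the ball within about 1 mm of midway. The scene view puts it about 1–2 mm past midway, towards "raised too far". The two disagree slightly, but both are inside the 4 mm limit. The ball stayed put after release.
- **Shim and slab:** in the last pictures the shim looks flat and lines up with the slab's axis, and the quartz ball is in its seat. I measured the shim about 1 mm off the foot's line before pushing; I didn't re-measure it afterwards.
- **Forces:** at one point in the push the wrist read about 20 N along the push and 18 N upwards. The hand was pressing the shim onto the table, so I raised it slightly and the push dropped to about 9–10 N. The force between shim and slab can't be read directly, so I can't rule out that it came near its 20 N limit then.
- **Hand tilt:** the hand tilted back about 1.7° during the push. Its height stayed the same, so I took it that the shim stayed flat.
- **Bystanders:** I did not measure these again. The arm's path kept clear of them, and the last crops covered only the slab area.

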